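# Refill the shelf dispenser and zero its counter

### The job

Refill the dispenser: set the flat refill cassette down in the steel corner holder, then set the dispenser head squarely on top of it in the same holder, either way round, and let go of it. Then take the head's counter dial by its bar and turn it back anticlockwise, in more than one grip if need be, until the pointer is fully home at its zero stop. Do not drop the parts, and leave the cup, compact and nail clipper where they are.

Things in the scene. Friction and masses are not known exactly. Their poses are not given: they have to be found in the camera images.
- holder_seat (a point): Centre of the floor (26 mm above the work surface, 6 mm above the glass shelf) of the holder: fixed bare steel plate 104 (x) x 74 (y) mm with four corner angles of 3 mm sheet, legs 14 mm, 36 mm tall plus flared lips to 44 mm above the floor. Clear space inside 89 (x) x 59 (y) mm; sides open between the angles, 67 mm on the long sides, 34 mm at the ends. x: long direction, as for both parts.
- cassette: Refill cassette: flat white plastic block, 84 (x) x 54 (y) x 20 (z) mm, about 90 g, plain flat top with a thin grey strip. Origin at the centre of its underside. Grasp it across y (54 mm). Starts flat on the shelf.
- dispenser: Dispenser head: white plastic block 84 (x) x 54 (y) x 34 (z) mm, about 220 g, with a 20 mm wide push tab standing 5 mm out of its front end (-x) and the grey counter dial on its top. Origin at the centre of its underside. Grasp it across y (54 mm). With the dial it is 62 mm tall. Starts upright on the shelf.
- dial (a joint): Counter dial on the head's top, turning about the head's vertical centre line (rad). 0: zero stop, pointer at the head's front end (-x), beside a small steel stop pin. Grows clockwise seen from above (to 3.2); turn it anticlockwise to reset. Starts at 1.8 to 2.7, stays where left. Direction of the bar: the head's yaw minus this angle.
- dial_grip (a point): Point on the dial's axis, 22 mm above the head's top, where to grip the grey bar: 34 mm long (this point's x), 12 mm thick (y), from 3 to 28 mm above the head's top. A low pointer nose sticks out 7 mm further at its pointer end (-x of this point), where a short white line also marks the top.
- cup: Bystander: white ceramic cup, 68 mm across, 75 mm tall. Origin at the centre of its underside.
- compact: Bystander: round red plastic mirror compact, shut, 70 mm across, 15 mm thick. Origin at the centre of its underside.
- clipper: Bystander: steel nail clipper, 56 x 14 x 14 mm, lying flat. Origin at the centre of its underside.
- bamboo_box: Bystander: shut bamboo box fixed on the shelf, 83 (x) x 123 (y) x 57 mm tall. Origin at the centre of its underside.

How it is judged (in metres and radians):
On the way, in this order (a step that is already met when the one before it is completed fails the run):
1. the cassette lies flat on the holder's floor between the corner angles (z of cassette in the frame of holder_seat between -0.004 and 0.004 m and horizontal distance between cassette and holder_seat below 0.007 m and angle between the x axis of cassette and the x axis of holder_seat, either way round below 0.12 rad), for 0.2 s.
2. the dispenser head sits squarely on the cassette in the holder and is let go (all of step 1 and z of dispenser in the frame of cassette between 0.016 and 0.024 m and horizontal distance between dispenser and holder_seat below 0.007 m and angle between the x axis of dispenser and the x axis of holder_seat, either way round below 0.12 rad and angle between dispenser's own z axis and vertical below 0.08 rad and contact force between the fingers and dispenser below 0.1 N), for 0.2 s.
3. the dial is turned back to its zero stop (value of joint dial below 0.08 rad), for 0.2 s.
At the end, for the whole second after the job is handed in: Cassette on the holder's floor (4 mm), dispenser head flat on the cassette (20 mm up, 4 mm; tilt under 0.08 rad), both within 7 mm of the holder's centre and 0.12 rad of its long direction, either way round; dial under 0.08 rad; both at rest (all of step 1 and z of dispenser in the frame of cassette between 0.016 and 0.024 m and horizontal distance between dispenser and holder_seat below 0.007 m and angle between the x axis of dispenser and the x axis of holder_seat, either way round below 0.12 rad and angle between dispenser's own z axis and vertical below 0.08 rad and value of joint dial below 0.08 rad and linear speed of each of dispenser, cassette below 0.02 m/s); the robot touches nothing.
It fails at once if a part is dropped: it falls free at more than 0.6 m/s (some 2 cm) ((contact force between the fingers and dispenser below 0.1 N and linear speed of dispenser above 0.6 m/s) or (contact force between the fingers and cassette below 0.1 N and linear speed of cassette above 0.6 m/s)).
It fails at once if the cup, the compact or the clipper is moved by more than 30 mm (distance of any of cup, compact, clipper from where it was at the start of the episode above 0.03 m).
It also fails if it takes over 72 s, if anything falls off the work surface, if the arm or the gripper's body presses on something with over 40 N, if the wrist force passes 120 N, or if a joint passes its speed limit or range.

### The arm

A 7-joint arm with a two-finger parallel gripper is mounted at the origin on the work surface. World frame = base frame: x ahead of the robot, y to its left, z up, the work surface at z = 0. Lengths are in mm, angles in rad, forces in N, time in s.
With the tool pointing down it reaches from about 400 to 850 mm from the base axis. Payload 6.9 kg.
Tool frame: the origin (TCP) lies at the very end of the fingers, on their centre line; the grasp point (between the pads) lies 19 mm behind it (robot.hold_point_z is the distance from the TCP to the grasp point, in mm); z points along the fingers, y is the line along which they close (so a half turn about z gives the same grasp; the last joint's range is limited). The gripper opens to 85 mm and grips with 20 to 120 N. Pads are 22 mm wide; open, the fingers measure 114 mm over their backs; the gripper's body (76 mm by 85 mm) begins 54 mm behind the grasp point. The pads swing forward as they close: fully open they stand 13 mm farther back than shut.
Start: joints at [-1.175, 0.507, -0.238, 1.5, 0.126, 1.149, -0.155], TCP at [178.619, 598.921, 231.275] pointing down, gripper open.
Joint ranges: [-3.08, 3.08], [-0.24, 2.05], [-1.43, 1.35], [0, 2.5], [-1.52, 4.66], [0.17, 1.96], [-2.89, 2.89]. Speed limits (rad/s): [2.39, 2.39, 3.14, 3.14, 3.14, 3.14, 3.14].

### API

Orientations are given as a unit quaternion [w, x, y, z].
In Python, from cell import robot gives the robot as it stands.
- The arm moves only by the tool send_rows, never from a script. Its argument "commands" is a list of rows, each an object with "claw": the closure, from 0 (fully open) to 1 (shut); "travel": the shift along the tool's x, y, z in mm, a list of three; "twist": the turn about the tool's z in degrees. In form: [{"claw": claw, "travel": [dx, dy, dz], "twist": twist}, ...]. A call has 1 to 10 rows; each row is the pose to reach, as a shift and turn from the pose commanded when the call began, along the tool's axes at that moment; what a row does not reach only later rows make up. A row lasts 1/12 s, in which the tool goes at most 41.7 mm and 7.16 degrees, less where a joint would pass 70% of its speed; a pose out of reach is approached as far as the arm can. A call with a gripper value outside its range is refused whole. The fingers move at their own pace and stop on an object; "grip_force" is the grip in N (left out, the last holds). Time passes only in rows, so rows that repeat a pose let the fingers close. It gives the time, the measured TCP pose, the force, the opening and the grip force at its end, in the units of the state.
- robot.sense(): the state, without advancing time (a new reading comes with each control period).
- robot.read_camera(name): name is "scene" or "top" or "wrist"; returns a dict with "frame" (384x512x3 uint8, red, green, blue), "intrinsics" (3x3 intrinsics, pixels), "dist_coeffs" ([k1, k2, p1, p2, k3] as OpenCV has them; the pictures are not rectified), "eye" and "orientation" of the camera in the world; the wrist camera has in their place "tool_from_camera" (4x4, takes a point from camera to tool coordinates, whose origin is the TCP and whose axes are the flange's). Camera axes: x right, y down, z forward; pixel columns grow to the right and rows downward; lengths in mm; the calibration is good to about 2 mm. A picture is of the moment at which its call begins: read the wrist's pose just before it. There is no depth.
- robot.finish_job(): hands the job in; it is judged then, once.
The state is a dict: "clock": time; "joints": joint angles; "joint_vel": joint speeds; "effort": joint torques, N m; "tool_pos": TCP position; "eef_rot": TCP orientation; "wrist_force": force on the tool from outside, world axes, zero at the start; "torque": the same for the moment, N m; "gripper_width": finger opening in mm; "finger_force": force on a finger pad.
Only numpy, scipy, OpenCV 4.12 (cv2) and the standard library are available. Lean on these libraries where they do the work, as an engineer would, in place of code of your own. Each camera call takes 0.05 s, during which the arm holds its last target. There are 200 camera calls.

## Working session

There is one attempt and no reset: what is moved stays moved. The work goes in short steps, Python scripts to look and compute and a tool call to move; the robot and the scene stay as the last step left them, time stands still between calls to the robot, and variables do not carry over. Pictures are saved under pics/ and viewed, at most 10 in all, crops included, and the job is handed in when it is done.

Besides the shell and the picture viewer there is one more tool, called after "Request:" as a command line: name --argument value ..., lists and objects as JSON in quotes. send_rows: Moves the arm, as the interface text tells. Its arguments: {"type":"object","properties":{"commands":{"type":"array"},"grip_force":{"type":"number"}},"required":["commands"]}

```bash
ls; mkdir -p pics; python3 - <<'E'
from cell import robot
import cv2,json
s=robot.sense();print(s)
for n in("scene","top","wrist"):
    d=robot.read_camera(n)
    cv2.imwrite(f"pics/{n}0.png",d["frame"][:,:,::-1])
    print(n,{k:(v.tolist() if hasattr(v,'tolist') else v) for k,v in d.items() if k!="frame"})
E
```

```text
pics
{'clock': 0.0, 'joints': array([-1.17551806,  0.50834398, -0.23755075,  1.50116164,  0.12567291,
        1.14890323, -0.15479903]), 'joint_vel': array([ 0.00050617, -0.00031835,  0.00128198, -0.00038645, -0.00083968,
        0.00139708,  0.00134872]), 'effort': array([-1.01912625e-03, -6.20591998e+01, -2.18770131e+00, -2.49664539e+01,
        1.24866844e-02,  1.18670322e-02,  1.25745737e-05]), 'tool_pos': array([178.49179851, 598.42700542, 230.41681698]), 'eef_rot': array([-1.32212784e-04,  1.44366269e-01,  9.89523898e-01, -9.04615122e-04]), 'wrist_force': array([0.02294011, 0.30063098, 0.14413389]), 'torque': array([ 0.02547442,  0.00091537, -0.03820328]), 'finger_force': 0.0, 'gripper_width': 85.57992915032179}
scene {'intrinsics': [[477.73206769244905, 0.0, 259.2896370012736], [0.0, 477.73206769244905, 192.2665781654503], [0.0, 0.0, 1.0]], 'dist_coeffs': [-0.12939349637380856, 0.0, 0.0, 0.0, 0.0], 'eye': [999.961897273468, 707.8419114640316, 712.6960459996498], 'orientation': [-0.10046363277799128, 0.21672096167446483, 0.8706368401204638, -0.43003555188495524]}
top {'intrinsics': [[488.5508169297259, 0.0, 245.1795622216512], [0.0, 488.5508169297259, 192.1174693695432], [0.0, 0.0, 1.0]], 'dist_coeffs': [0.06541356904116179, 0.0, 0.0, 0.0, 0.0], 'eye': [369.60595346773886, -6.059335939095699, 1367.5028944625142], 'orientation': [0.06509029550883237, -0.6941606960704064, 0.7128579467511773, -0.07574780006915857]}
wrist {'intrinsics': [[284.2124899222338, 0.0, 252.56148999419105], [0.0, 284.2124899222338, 192.53191822100183], [0.0, 0.0, 1.0]], 'dist_coeffs': [-0.033719481501449405, 0.0, 0.0, 0.0, 0.0], 'tool_from_camera': [[1.6454586232855966e-05, -0.959093246432216, -0.283090346669319, 71.96461247191294], [0.9999995737644765, 0.00027711543788506125, -0.0008807257777300614, -0.3075016125763108], [0.0009231468507580076, -0.28309021151417907, 0.9590928421924257, -142.66935135203744], [0.0, 0.0, 0.0, 1.0]]}
```

View pics/scene0.png

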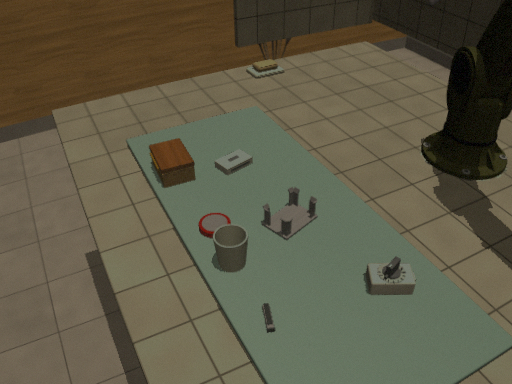

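View pics/top0.png

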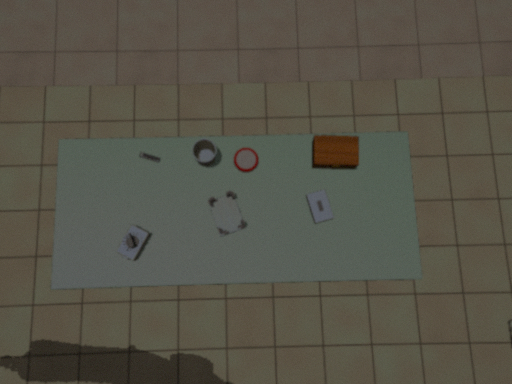

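The scene view shows the head near (390,277), the holder at (290,215), the cassette at (234,161), and the cup, compact, clipper and box beside them. In the top view the cassette is at (320,206), the holder at (227,214), the head at (132,242) and the cup at (206,152).

```bash
cat > h.py <<'E'
import numpy as np,cv2
from scipy.spatial.transform import Rotation as R
from cell import robot
def q(w): return R.from_quat([w[1],w[2],w[3],w[0]]).as_matrix()
def cam(n):
    s=robot.sense(); d=robot.read_camera(n)
    if n=="wrist":
        T=np.array(d["tool_from_camera"]); Q=q(s["eef_rot"])
        d["R"]=Q@T[:3,:3]; d["c"]=Q@T[:3,3]+s["tool_pos"]
    else: d["R"]=q(d["orientation"]); d["c"]=np.array(d["eye"])
    d["K"]=np.array(d["intrinsics"]);d["D"]=np.array(d["dist_coeffs"]);return d
def toplane(d,px,z):
    p=cv2.undistortPoints(np.array(px,float).reshape(-1,1,2),d["K"],d["D"]).reshape(-1,2)
    r=np.c_[p,np.ones(len(p))]@d["R"].T
    return d["c"]+r*((z-d["c"][2])/r[:,2])[:,None]
def proj(d,P):
    P=np.array(P,float).reshape(-1,3)
    rv=cv2.Rodrigues(d["R"].T)[0]
    return cv2.projectPoints(P,rv,-d["R"].T@d["c"],d["K"],d["D"])[0].reshape(-1,2)
def rel(p,yaw=None):
    """tool-frame shift (and twist deg, so that tool y has given world yaw mod pi) from the present pose"""
    s=robot.sense();Q=q(s["eef_rot"]);o=Q.T@(np.array(p)-s["tool_pos"]);tw=None
    if yaw is not None:
        v=Q.T@[np.cos(yaw),np.sin(yaw),0];tw=np.degrees(np.arctan2(v[1],v[0]))-90;tw=(tw+90)%180-90
    return o.round(1),tw
E
python3 - <<'E'
from h import *
d=cam("top");t=d["frame"]
for n,p,z in(("cass",(320,206),40),("hold",(227,214),26),("head",(132,242),60),("cup",(206,152),60),("compact",(246,159),35),("clip",(150,156),30),("box",(336,151),70),("edge",(56,287),20),("edge",(417,277),20),("edge",(410,132),20),("e",(62,138),20)):
    print(n,toplane(d,[p],z).round(0))
g=cv2.convertScaleAbs(t[:,:,::-1],alpha=1.8)
c=[cv2.resize(g[y-28:y+28,x-28:x+28],(260,260),interpolation=cv2.INTER_CUBIC) for x,y in((320,206),(227,214),(132,242))]
w=cam("wrist")["frame"][:,:,::-1]
cv2.imwrite("pics/m1.png",np.vstack([np.hstack(c),cv2.resize(np.hstack([cv2.resize(w,(440,330)),np.zeros((330,340,3),np.uint8)]),(780,330))]))
E
```

```text
cass [[ 593. -235.   40.]]
hold [[580.  22.  26.]]
head [[506. 275.  60.]]
cup [[750.  76.  60.]]
compact [[734. -35.  35.]]
clip [[750. 235.  30.]]
box [[ 741. -283.   70.]]
edge [[397. 481.  20.]]
edge [[ 396. -488.   20.]]
edge [[ 806. -509.   20.]]
e [[812. 485.  20.]]
```

View pics/m1.png

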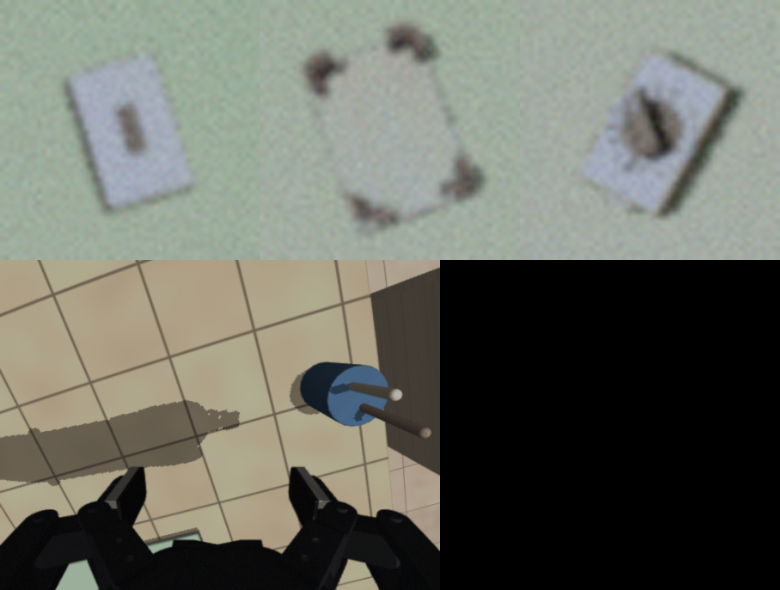

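The mosaic shows the cassette and holder both yawed about +17°. The head is yawed about -35°, with its dial bar near upright in the picture. Next I'll look from the wrist at the head, the holder and the cassette in turn.

```bash
python3 - <<'E'
from h import *
for p in((500,275,260),(575,22,260),(590,-235,260)): print(rel(p,np.radians(107)))
E
```

```text
(array([-400.5, -218.4,  -28.9]), np.float64(-33.60405309403005))
(array([-544.7, -439.4,  -28.8]), np.float64(-33.60405309403005))
(array([-632.5, -681.4,  -28.6]), np.float64(-33.60405309403005))
```

Request:
send_rows --commands '[{"claw": 0,"travel": [-400,-218,-30],"twist": 0},{"claw": 0,"travel": [-400,-218,-30],"twist": 0},{"claw": 0,"travel": [-400,-218,-30],"twist": 0},{"claw": 0,"travel": [-400,-218,-30],"twist": 0},{"claw": 0,"travel": [-400,-218,-30],"twist": 0},{"claw": 0,"travel": [-400,-218,-30],"twist": 0},{"claw": 0,"travel": [-400,-218,-30],"twist": 0},{"claw": 0,"travel": [-400,-218,-30],"twist": 0},{"claw": 0,"travel": [-400,-218,-30],"twist": 0},{"claw": 0,"travel": [-400,-218,-30],"twist": 0}]'

```text
clock: 1.08
tool_pos: [472.7, 302.2, 259.0]
eef_rot: [0.0, 0.144, 0.99, 0.0]
wrist_force: [0.2, 1.6, 0.7]
gripper_width: 85.2
finger_force: 0.0
```

Request:
send_rows --commands '[{"claw": 0,"travel": [0,0,0],"twist": 0},{"claw": 0,"travel": [0,0,0],"twist": 0},{"claw": 0,"travel": [0,0,0],"twist": 0},{"claw": 0,"travel": [0,0,0],"twist": 0}]'

```text
clock: 1.42
tool_pos: [470.5, 305.3, 258.6]
eef_rot: [-0.0, 0.143, 0.99, 0.0]
wrist_force: [0.8, 0.7, 0.1]
gripper_width: 85.4
finger_force: 0.0
```

```bash
python3 - <<'E'
from h import *
import pickle
d=cam("wrist");pickle.dump(d,open("w1.pkl","wb"));cv2.imwrite("pics/w1.png",d["frame"][:,:,::-1])
print(rel((565,22,260),np.radians(107)))
E
```

```text
(array([-171. , -245. ,   -1.6]), np.float64(-33.44648152644751))
```

View pics/w1.png

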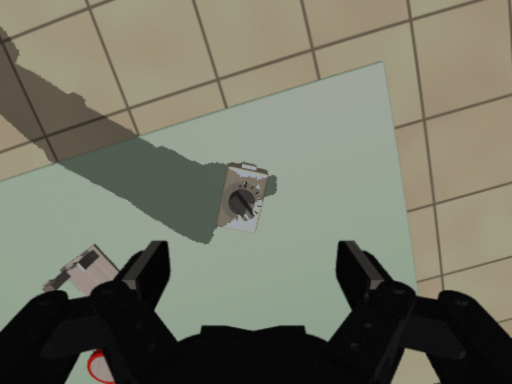

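The wrist view shows the head at about (242,200), with its push tab at the top (248,166), facing the robot. The dial pointer line is at the lower right, near (250,215).

Request:
send_rows --commands '[{"claw": 0,"travel": [-171,-245,0],"twist": -33.5},{"claw": 0,"travel": [-171,-245,0],"twist": -33.5},{"claw": 0,"travel": [-171,-245,0],"twist": -33.5},{"claw": 0,"travel": [-171,-245,0],"twist": -33.5},{"claw": 0,"travel": [-171,-245,0],"twist": -33.5},{"claw": 0,"travel": [-171,-245,0],"twist": -33.5},{"claw": 0,"travel": [-171,-245,0],"twist": -33.5},{"claw": 0,"travel": [-171,-245,0],"twist": -33.5},{"claw": 0,"travel": [-171,-245,0],"twist": -33.5},{"claw": 0,"travel": [-171,-245,0],"twist": -33.5}]'

```text
clock: 2.3
tool_pos: [565.3, 20.8, 258.4]
eef_rot: [-0.0, -0.147, 0.989, 0.0]
wrist_force: [-0.5, 0.7, 0.4]
gripper_width: 85.4
finger_force: 0.0
```

Request:
send_rows --commands '[{"claw": 0,"travel": [0,0,0],"twist": 0},{"claw": 0,"travel": [0,0,0],"twist": 0},{"claw": 0,"travel": [0,0,0],"twist": 0}]'

```text
clock: 2.55
tool_pos: [565.1, 22.4, 258.8]
eef_rot: [0.0, -0.149, 0.989, 0.0]
wrist_force: [-0.3, -0.7, -0.5]
gripper_width: 85.7
finger_force: 0.0
```

```bash
python3 - <<'E'
from h import *
import pickle
d=cam("wrist");pickle.dump(d,open("w2.pkl","wb"));cv2.imwrite("pics/w2.png",d["frame"][:,:,::-1])
print(rel((585,-235,260),np.radians(107)),robot.sense()["joints"])
E
```

```text
(array([  56.4, -251.5,   -1.3]), np.float64(0.05384417750074988)) [ 0.06492505  0.3924797  -0.21789004  1.61575077  0.09063822  1.14311028
  1.69391775]
```

View pics/w2.png

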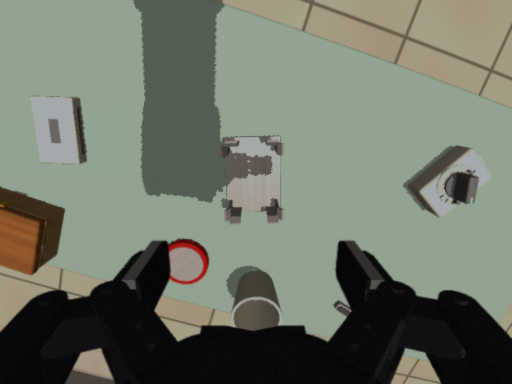

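The holder plate spans about (223..283, 136..215). The cassette is at (57,130) with its sides upright in the picture, so the tool is well aligned with both.

Request:
send_rows --commands '[{"claw": 0,"travel": [35,-250,60],"twist": 0},{"claw": 0,"travel": [35,-250,60],"twist": 0},{"claw": 0,"travel": [35,-250,60],"twist": 0},{"claw": 0,"travel": [35,-250,60],"twist": 0},{"claw": 0,"travel": [35,-250,60],"twist": 0},{"claw": 0,"travel": [35,-250,60],"twist": 0},{"claw": 0,"travel": [35,-250,60],"twist": 0},{"claw": 0,"travel": [35,-250,60],"twist": 0},{"claw": 0,"travel": [35,-250,60],"twist": 0},{"claw": 0,"travel": [35,-250,60],"twist": 0}]'

```text
clock: 3.43
tool_pos: [605.2, -226.7, 199.0]
eef_rot: [0.0, -0.148, 0.989, 0.001]
wrist_force: [0.1, 0.3, 0.6]
gripper_width: 85.5
finger_force: 0.0
```

```bash
python3 - <<'E'
from h import *
import pickle
d=cam("wrist");pickle.dump(d,open("w3.pkl","wb"));cv2.imwrite("pics/w3.png",d["frame"][:,:,::-1])
hsv=cv2.cvtColor(d["frame"],cv2.COLOR_RGB2HSV)
print(robot.sense()["tool_pos"])
# low saturation, bright
m=((hsv[...,1]<32)&(hsv[...,2]>120)).astype(np.uint8)*255
m=cv2.morphologyEx(m,cv2.MORPH_CLOSE,np.ones((15,15)))
m=cv2.morphologyEx(m,cv2.MORPH_OPEN,np.ones((5,5)))
for c in cv2.findContours(m,cv2.RETR_EXTERNAL,cv2.CHAIN_APPROX_NONE)[0]:
    if cv2.contourArea(c)<800: continue
    P=toplane(d,c.reshape(-1,2),40)[:,:2]
    print(cv2.boundingRect(c),cv2.minAreaRect(P.astype(np.float32)))
E
```

```text
[ 605.23543569 -226.50325525  199.27118073]
(9, 0, 503, 340) ((618.87158203125, -193.62847900390625), (392.1741027832031, 650.1764526367188), 16.76426124572754)
```

View pics/w3.png

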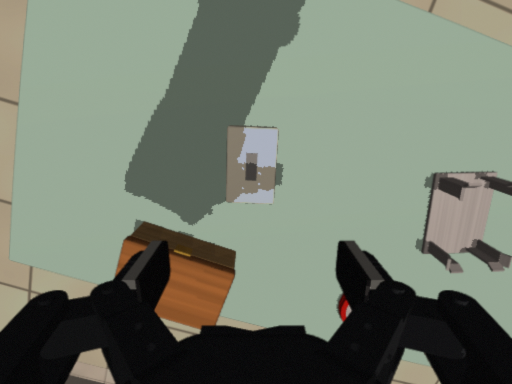

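The cassette is at (228..278, 126..204), half in shadow. I'll use the red/green ratio to separate it from the green shelf.

```bash
python3 - <<'E'
from h import *
import pickle
def go(f,roi,z,name):
    d=pickle.load(open(f,"rb"));x0,y0,x1,y1=roi
    g=cv2.GaussianBlur(d["frame"],(3,3),0).astype(float)
    m=np.zeros(g.shape[:2],np.uint8); m[y0:y1,x0:x1]=((g[...,0]/(g[...,1]+1))[y0:y1,x0:x1]>.93)
    m=cv2.morphologyEx(m,cv2.MORPH_OPEN,np.ones((3,3)))
    c=max(cv2.findContours(m,cv2.RETR_EXTERNAL,cv2.CHAIN_APPROX_NONE)[0],key=cv2.contourArea)
    px=c.reshape(-1,2)
    P=toplane(d,px,z)[:,:2].astype(np.float32)
    r=cv2.minAreaRect(P);print(name,cv2.boundingRect(c),r); print(cv2.boxPoints(r).round(0).tolist())
go("w3.pkl",(205,110,300,220),40,"cass w3 z40")
go("w2.pkl",(20,80,100,180),40,"cass w2 z40")
go("w2.pkl",(200,120,300,235),26,"hold w2")
go("w3.pkl",(405,150,512,290),26,"hold w3")
go("w1.pkl",(200,150,290,245),54,"head w1 z54")
go("w2.pkl",(395,130,505,225),54,"head w2 z54")
E
```

```text
cass w3 z40 (225, 125, 54, 79) ((593.0828247070312, -232.5904541015625), (84.73479461669922, 54.967918395996094), 14.46519660949707)
[[545.0, -217.0], [559.0, -270.0], [641.0, -249.0], [627.0, -195.0]]
cass w2 z40 (30, 96, 57, 69) ((592.4324951171875, -226.9599151611328), (84.17033386230469, 63.715702056884766), 14.495201110839844)
[[544.0, -207.0], [560.0, -268.0], [641.0, -247.0], [625.0, -186.0]]
hold w2 (220, 135, 64, 90) ((587.2730102539062, 28.503002166748047), (123.64248657226562, 83.67486572265625), 18.74542808532715)
[[515.0, 48.0], [542.0, -31.0], [659.0, 9.0], [632.0, 88.0]]
hold w3 (422, 172, 90, 102) ((585.29345703125, 51.031402587890625), (134.70037841796875, 123.35657501220703), 18.701196670532227)
[[502.0, 88.0], [541.0, -29.0], [669.0, 14.0], [629.0, 131.0]]
head w1 z54 (200, 150, 90, 84) ((497.6051330566406, 286.6408386230469), (110.47948455810547, 110.29556274414062), 73.51222229003906)
[[429.0, 249.0], [535.0, 218.0], [566.0, 324.0], [460.0, 355.0]]
head w2 z54 (408, 146, 83, 72) ((507.5306701660156, 273.0971374511719), (81.51780700683594, 90.9304428100586), 60.17831039428711)
[[448.0, 260.0], [527.0, 215.0], [567.0, 286.0], [488.0, 331.0]]
```

Two views agree on the cassette: centre (593,-232.5), yaw 14.5°, size 84.7×55 against a true 84×54. I'll go down to it.

```bash
python3 - <<'E'
from h import *
print(rel((593,-232.5,22),np.radians(104.5)))
E
```

```text
(array([ 13.7,  -2.3, 177.3]), np.float64(2.574546098745145))
```

Request:
send_rows --commands '[{"claw": 0,"travel": [13.7,-2.3,40],"twist": 2.6},{"claw": 0,"travel": [13.7,-2.3,80],"twist": 2.6},{"claw": 0,"travel": [13.7,-2.3,110],"twist": 2.6},{"claw": 0,"travel": [13.7,-2.3,130],"twist": 2.6},{"claw": 0,"travel": [13.7,-2.3,145],"twist": 2.6},{"claw": 0,"travel": [13.7,-2.3,158],"twist": 2.6},{"claw": 0,"travel": [13.7,-2.3,168],"twist": 2.6},{"claw": 0,"travel": [13.7,-2.3,175],"twist": 2.6},{"claw": 0,"travel": [13.7,-2.3,177],"twist": 2.6},{"claw": 0,"travel": [13.7,-2.3,177],"twist": 2.6}]'

```text
clock: 4.32
tool_pos: [592.4, -234.7, 21.8]
eef_rot: [0.0, -0.125, 0.992, 0.0]
wrist_force: [-0.0, 0.6, -0.0]
gripper_width: 85.5
finger_force: 0.0
```

Request:
send_rows --commands '[{"claw": 0.15,"travel": [0,0,0],"twist": 0},{"claw": 0.3,"travel": [0,0,0],"twist": 0},{"claw": 0.5,"travel": [0,0,0],"twist": 0},{"claw": 0.7,"travel": [0,0,0],"twist": 0},{"claw": 1,"travel": [0,0,0],"twist": 0},{"claw": 1,"travel": [0,0,0],"twist": 0},{"claw": 1,"travel": [0,0,0],"twist": 0},{"claw": 1,"travel": [0,0,0],"twist": 0}]' --grip_force 40

```text
clock: 4.98
tool_pos: [592.7, -235.4, 22.8]
eef_rot: [0.001, -0.124, 0.992, -0.0]
wrist_force: [-1.9, 1.3, 5.9]
gripper_width: 53.0
finger_force: 43.1
```

Request:
send_rows --commands '[{"claw": 1,"travel": [0,0,-8],"twist": 0},{"claw": 1,"travel": [0,0,-20],"twist": 0},{"claw": 1,"travel": [0,0,-40],"twist": 0},{"claw": 1,"travel": [0,0,-70],"twist": 0},{"claw": 1,"travel": [0,0,-100],"twist": 0},{"claw": 1,"travel": [0,0,-130],"twist": 0},{"claw": 1,"travel": [0,0,-145],"twist": 0},{"claw": 1,"travel": [0,0,-150],"twist": 0},{"claw": 1,"travel": [0,0,-150],"twist": 0}]'

```text
clock: 5.73
tool_pos: [592.8, -235.6, 173.9]
eef_rot: [0.002, -0.124, 0.992, -0.001]
wrist_force: [0.3, 0.5, -1.2]
gripper_width: 52.8
finger_force: 42.5
```

```bash
python3 - <<'E'
from h import *
import pickle
d=cam("wrist");pickle.dump(d,open("w4.pkl","wb"))
s=robot.sense();print(s["tool_pos"],s["gripper_width"])
w2=pickle.load(open("w2.pkl","rb"))["frame"]
a=cv2.resize(w2[125:235,205:300],None,fx=4,fy=4,interpolation=cv2.INTER_CUBIC)[:,:,::-1]
b=cv2.resize(d["frame"],(400,300))[:,:,::-1]
o=np.zeros((440,790,3),np.uint8);o[:,:380]=a;o[:300,385:785]=b
cv2.imwrite("pics/m2.png",cv2.convertScaleAbs(o,alpha=1.2))
E
```

```text
[ 592.03585131 -235.3417597   172.05974633] 53.11149216837983
```

View pics/m2.png

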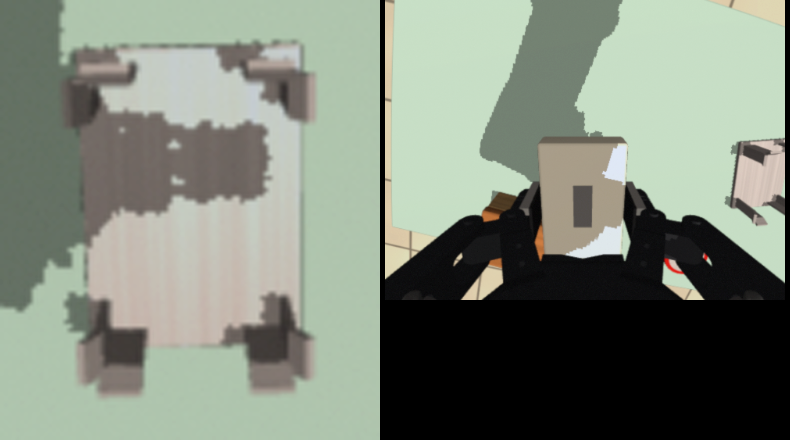

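The crop shows the plate corners at about (79,46), (301,44), (88,346) and (301,346), in 4× pixels offset by (205,125). On the right, the cassette is held straight, with its strip near (252,264) in full pixels.

```bash
python3 - <<'E'
from h import *
import pickle
d=pickle.load(open("w2.pkl","rb"))
c=np.array([(79,46),(301,44),(301,346),(88,346)],float);px=(c+.5)/4-.5+[205,125]
P=toplane(d,px,26)[:,:2];print(P.round(1),P.mean(0))
print("sides",[np.linalg.norm(P[i]-P[(i+1)%4]).round(1) for i in range(4)])
for a,b in((0,3),(1,2)): v=P[b]-P[a];print("yaw",np.degrees(np.arctan2(v[1],v[0])))
for a,b in((0,1),(3,2)): v=P[b]-P[a];print("yaw-y",np.degrees(np.arctan2(v[1],v[0]))-90)
# cassette in hand
d=pickle.load(open("w4.pkl","rb"));s=robot.sense();Q=q(s["eef_rot"])
hsv=d["frame"]
g=cv2.cvtColor(hsv,cv2.COLOR_RGB2GRAY)
roi=g[225:305,225:280];med=np.median(roi)
m=((roi<med*0.65)).astype(np.uint8)
c=max(cv2.findContours(m,cv2.RETR_EXTERNAL,cv2.CHAIN_APPROX_NONE)[0],key=cv2.contourArea).reshape(-1,2)+[225,225]
z=s["tool_pos"][2]+17.2
W=toplane(d,c,z);T=(W-s["tool_pos"])@Q
r=cv2.minAreaRect(T[:,:2].astype(np.float32));print("strip tool",r)
# far edge: brightness columns
E=[(539-385)*1.28,(626-385)*1.28]
W=toplane(d,[(E[0],143*1.28),(E[1],143*1.28)],z);print("far edge tool",((W-s["tool_pos"])@Q).round(1))
# top camera holder check
E
```

```text
[[539.6 -24.3]
 [517.8  44.7]
 [616.9  78.1]
 [638.8   6.5]] [578.27536925  26.25738915]
sides [np.float64(72.3), np.float64(104.6), np.float64(74.8), np.float64(103.9)]
yaw 17.24203215428987
yaw 18.617526087286564
yaw-y 17.58769487665198
yaw-y 17.069462445320383
strip tool ((-4.182428359985352, -1.0199084281921387), (11.784174919128418, 29.942956924438477), 89.30855560302734)
far edge tool [[ 38.6 -26.6 -17.2]
 [ 38.6  24.9 -17.2]]
```

```bash
python3 - <<'E'
from h import *
a=np.radians(17.5);y=np.array([-np.sin(a),np.cos(a),0]);x=np.array([-np.cos(a),-np.sin(a),0])
t=np.array([578.3,26.3,110])+4*x+0.9*y;print(t,rel(t,a+np.pi/2),robot.sense()["tool_pos"])
E
```

```text
[574.21449698  25.95552206 110.        ] (array([-47.2, 257.6,  62. ]), np.float64(-3.214679168589285)) [ 592.03585131 -235.3417597   172.05974633]
```

Request:
send_rows --commands '[{"claw": 1,"travel": [-47.2,257.6,0],"twist": -3.2},{"claw": 1,"travel": [-47.2,257.6,0],"twist": -3.2},{"claw": 1,"travel": [-47.2,257.6,0],"twist": -3.2},{"claw": 1,"travel": [-47.2,257.6,0],"twist": -3.2},{"claw": 1,"travel": [-47.2,257.6,0],"twist": -3.2},{"claw": 1,"travel": [-47.2,257.6,0],"twist": -3.2},{"claw": 1,"travel": [-47.2,257.6,0],"twist": -3.2},{"claw": 1,"travel": [-47.2,257.6,30],"twist": -3.2},{"claw": 1,"travel": [-47.2,257.6,62],"twist": -3.2},{"claw": 1,"travel": [-47.2,257.6,62],"twist": -3.2}]'

```text
clock: 6.62
tool_pos: [569.8, 26.0, 103.3]
eef_rot: [-0.006, -0.153, 0.988, 0.0]
wrist_force: [-1.1, 0.5, -0.9]
gripper_width: 53.0
finger_force: 42.6
```

Request:
send_rows --commands '[{"claw": 1,"travel": [0,0,10],"twist": 0},{"claw": 1,"travel": [0,0,10],"twist": 0},{"claw": 1,"travel": [0,0,10],"twist": 0},{"claw": 1,"travel": [0,0,10],"twist": 0}]'

```text
clock: 6.95
tool_pos: [575.1, 25.7, 100.8]
eef_rot: [0.001, -0.152, 0.988, -0.0]
wrist_force: [0.1, -0.1, -0.2]
gripper_width: 53.1
finger_force: 42.7
```

```bash
python3 - <<'E'
from h import *
import pickle
d=cam("wrist");e=cam("scene");pickle.dump((d,e),open("w5.pkl","wb"))
a=np.radians(17.5)
s=robot.sense();print(s["tool_pos"],s["gripper_width"],rel((574.2,26,20),a+np.pi/2))
A=cv2.resize(d["frame"][120:330,120:390],(500,389))[:,:,::-1]
B=cv2.resize(e["frame"][150:260,240:340],(300,330),interpolation=cv2.INTER_CUBIC)[:,:,::-1]
o=np.zeros((389,800,3),np.uint8);o[:,:500]=A;o[:330,500:]=B;cv2.imwrite("pics/m3.png",o)
E
```

```text
[575.01888615  25.8440257  100.81612654] 52.69034716149899 (array([ 0.9,  0.4, 80.8]), np.float64(-0.02929332541228291))
```

View pics/m3.png

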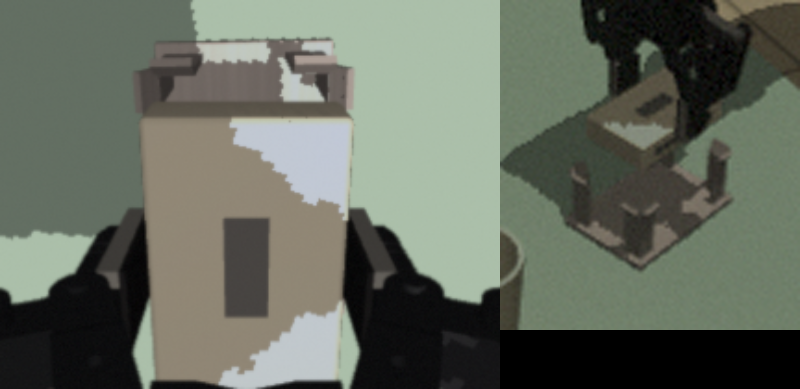

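The cassette hangs straight above the holder. The plate's far corners are at crop (155,42) and (335,38), and the cassette's are at (142,117) and (352,117). I'll measure the offset between the two in the tool frame.

```bash
python3 - <<'E'
from h import *
import pickle
d,e=pickle.load(open("w5.pkl","rb"));s=robot.sense();Q=q(s["eef_rot"])
f=lambda p,z:((toplane(d,np.array(p,float)/1.852+[120,120],z)-s["tool_pos"])@Q).round(1)
print("plate",f([(155,42),(335,38)],26));print("cass top",f([(142,117),(352,117)],118));print("cass bottom",f([(146,102),(347,102)],98))
print("lip outer edges z70?",f([(136,70),(352,68)],70))
E
```

```text
plate [[ 47.6 -37.7  74.7]
 [ 49.2  36.   74.7]]
cass top [[ 39.7 -26.1 -17.2]
 [ 39.7  25.6 -17.3]]
cass bottom [[ 38.9 -28.8   2.8]
 [ 38.9  28.2   2.7]]
lip outer edges z70? [[ 43.3 -36.9  30.8]
 [ 44.   34.7  30.7]]
```

Request:
send_rows --commands '[{"claw": 1,"travel": [-0.8,-0.5,10],"twist": 0},{"claw": 1,"travel": [-0.8,-0.5,22],"twist": 0},{"claw": 1,"travel": [-0.8,-0.5,30],"twist": 0},{"claw": 1,"travel": [-0.8,-0.5,38],"twist": 0},{"claw": 1,"travel": [-0.8,-0.5,46],"twist": 0},{"claw": 1,"travel": [-0.8,-0.5,52],"twist": 0},{"claw": 1,"travel": [-0.8,-0.5,58],"twist": 0},{"claw": 1,"travel": [-0.8,-0.5,62],"twist": 0},{"claw": 1,"travel": [-0.8,-0.5,62],"twist": 0}]'

```text
clock: 7.8
tool_pos: [575.0, 25.8, 36.8]
eef_rot: [-0.0, -0.152, 0.988, 0.0]
wrist_force: [-0.1, 0.6, 0.1]
gripper_width: 52.8
finger_force: 42.6
```

Inside without contact. Lower the rest and release.

Request:
send_rows --commands '[{"claw": 1,"travel": [0,0,3],"twist": 0},{"claw": 1,"travel": [0,0,5],"twist": 0},{"claw": 1,"travel": [0,0,7],"twist": 0},{"claw": 1,"travel": [0,0,8],"twist": 0},{"claw": 1,"travel": [0,0,9],"twist": 0},{"claw": 1,"travel": [0,0,9],"twist": 0}]'

```text
clock: 8.3
tool_pos: [575.3, 25.8, 28.8]
eef_rot: [0.0, -0.152, 0.988, -0.0]
wrist_force: [0.2, -0.6, -0.8]
gripper_width: 53.0
finger_force: 42.7
```

Request:
send_rows --commands '[{"claw": 1,"travel": [0,0,1],"twist": 0},{"claw": 0.3,"travel": [0,0,1],"twist": 0},{"claw": 0.1,"travel": [0,0,1],"twist": 0},{"claw": 0,"travel": [0,0,1],"twist": 0},{"claw": 0,"travel": [0,0,1],"twist": 0},{"claw": 0,"travel": [0,0,1],"twist": 0},{"claw": 0,"travel": [0,0,1],"twist": 0}]'

```text
clock: 8.88
tool_pos: [575.2, 25.8, 27.6]
eef_rot: [-0.0, -0.152, 0.988, 0.0]
wrist_force: [-0.5, 0.9, 0.7]
gripper_width: 85.2
finger_force: 0.0
```

Request:
send_rows --commands '[{"claw": 0,"travel": [0,0,-20],"twist": 0},{"claw": 0,"travel": [0,0,-60],"twist": 0},{"claw": 0,"travel": [0,0,-100],"twist": 0},{"claw": 0,"travel": [0,0,-140],"twist": 0},{"claw": 0,"travel": [0,0,-170],"twist": 0},{"claw": 0,"travel": [0,0,-170],"twist": 0},{"claw": 0,"travel": [0,0,-170],"twist": 0}]'

```text
clock: 9.47
tool_pos: [576.2, 25.8, 199.7]
eef_rot: [0.002, -0.152, 0.988, -0.0]
wrist_force: [0.2, -0.0, 0.0]
gripper_width: 85.4
finger_force: 0.0
```

```bash
python3 - <<'E'
from h import *
import pickle
d=cam("wrist");pickle.dump(d,open("w6.pkl","wb"))
s=robot.sense();print(s["tool_pos"],s["wrist_force"])
# head now: rough centre from w2, dial dir; cast the view in w1 and w2 for crop
A=pickle.load(open("w1.pkl","rb"))["frame"][150:250,195:295]
C=d["frame"][120:300,170:350]
o=np.hstack([cv2.resize(x,(400,400),interpolation=cv2.INTER_CUBIC) for x in(A,C)])[:,:,::-1]
cv2.imwrite("pics/m4.png",o)
E
```

```text
[575.18289765  25.71108645 197.9025043 ] [-0.61447439 -0.03889331 -0.71227672]
```

View pics/m4.png

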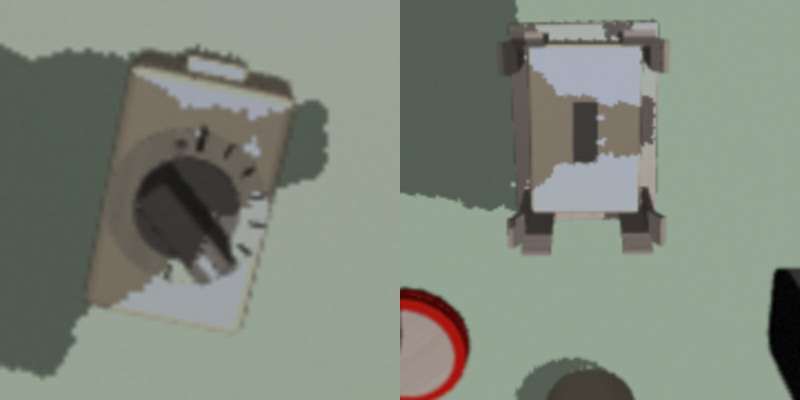

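The cassette sits inside the angles on the holder's floor. In the left crop the head's top corners are at (133,68), (292,103), (240,331) and (88,303). The tab is at the top and the pointer end of the bar is at the lower right, (205,265), which makes the dial about 2.2 rad.

```bash
python3 - <<'E'
from h import *
import pickle
d=pickle.load(open("w1.pkl","rb"))
f=lambda p,z:toplane(d,(np.array(p,float)+.5)/4-.5+[195,150],z)
P=f([(133,68),(292,103),(240,331),(88,303)],54)[:,:2];print(P.round(1),P.mean(0))
print("sides",[np.linalg.norm(P[i]-P[(i+1)%4]).round(1) for i in range(4)])
for a,b in((0,3),(1,2)): v=P[b]-P[a];print("yaw",np.degrees(np.arctan2(v[1],v[0])))
for a,b in((0,1),(3,2)): v=P[b]-P[a];print("yaw-y",np.degrees(np.arctan2(v[1],v[0]))-90)
B=f([(165,175),(235,265)],82)[:,:2];v=B[1]-B[0];yb=np.degrees(np.arctan2(v[1],v[0]));print("pointer dir",yb,np.linalg.norm(v))
# cassette in holder from w6
d=pickle.load(open("w6.pkl","rb"))
f=lambda p,z:toplane(d,(np.array(p,float)+.5)*.45-.5+[170,120],z)[:,:2]
C=f([(529,45-0),(643,45),(638,213),(530,211)]-np.array([400,0]),46);print("cass",C.mean(0),[np.linalg.norm(C[i]-C[(i+1)%4]).round(1) for i in range(4)])
# head centre yaw guess
c=P.mean(0);h=[np.degrees(np.arctan2(*(P[3]-P[0])[::-1])),np.degrees(np.arctan2(*(P[2]-P[1])[::-1]))];y=np.radians(np.mean(h))
for z in(150,20):print(rel((*c,z),y+np.pi/2))
print(robot.sense()["joints"][6])
E
```

```text
[[458.6 276.2]
 [483.3 320.5]
 [553.1 283.1]
 [529.3 237.8]] [506.0554069  279.41154637]
sides [np.float64(50.7), np.float64(79.3), np.float64(51.2), np.float64(80.5)]
yaw -28.521955369369152
yaw -28.20549989751561
yaw-y -29.14148186521652
yaw-y -27.76162342527283
pointer dir 19.61515870981722 34.86472839518449
cass [576.94938839  25.84887165] [np.float64(52.9), np.float64(83.4), np.float64(54.2), np.float64(82.4)]
(array([-10.3, 262.8,  47.8]), np.float64(45.855374755870486))
(array([-10.2, 262.8, 177.8]), np.float64(45.855374755870486))
1.6880766399343625
```

Head: centre (506,279.4), yaw -28.4°, dial about 2.3 rad. The cassette measures within 1.5 mm of the holder's centre. I'll move above the head and measure it again from nearer.

Request:
send_rows --commands '[{"claw": 0,"travel": [-10,263,10],"twist": 46},{"claw": 0,"travel": [-10,263,10],"twist": 46},{"claw": 0,"travel": [-10,263,10],"twist": 46},{"claw": 0,"travel": [-10,263,10],"twist": 46},{"claw": 0,"travel": [-10,263,10],"twist": 46},{"claw": 0,"travel": [-10,263,10],"twist": 46},{"claw": 0,"travel": [-10,263,10],"twist": 46},{"claw": 0,"travel": [-10,263,10],"twist": 46},{"claw": 0,"travel": [-10,263,10],"twist": 46},{"claw": 0,"travel": [-10,263,10],"twist": 46}]'

```text
clock: 10.35
tool_pos: [505.6, 278.0, 186.4]
eef_rot: [-0.001, 0.246, 0.969, -0.001]
wrist_force: [1.0, -1.0, -0.2]
gripper_width: 85.6
finger_force: 0.0
```

Request:
send_rows --commands '[{"claw": 0,"travel": [0,0,0],"twist": 0},{"claw": 0,"travel": [0,0,0],"twist": 0},{"claw": 0,"travel": [0,0,0],"twist": 0},{"claw": 0,"travel": [0,0,0],"twist": 0},{"claw": 0,"travel": [0,0,0],"twist": 0}]'

```text
clock: 10.77
tool_pos: [506.0, 279.1, 187.8]
eef_rot: [0.0, 0.247, 0.969, 0.0]
wrist_force: [-0.4, -0.1, 0.1]
gripper_width: 85.3
finger_force: 0.0
```

```bash
python3 - <<'E'
from h import *
import pickle
d=cam("wrist");pickle.dump(d,open("w7.pkl","wb"));s=robot.sense();Q=q(s["eef_rot"]);print(s["tool_pos"],s["joints"][6])
g=cv2.GaussianBlur(d["frame"],(3,3),0).astype(float)
pc=proj(d,[(506,279.4,54)])[0];print("expect",pc)
rg=g[...,0]/(g[...,1]+1)
m=np.zeros(rg.shape,np.uint8);x,y=pc.astype(int);m[max(y-75,0):y+75,x-60:x+60]=(rg>.93)[max(y-75,0):y+75,x-60:x+60]
m=cv2.morphologyEx(m,cv2.MORPH_OPEN,np.ones((3,3)))
for c in cv2.findContours(m,cv2.RETR_EXTERNAL,cv2.CHAIN_APPROX_NONE)[0]:
    if cv2.contourArea(c)<500:continue
    T=(toplane(d,c.reshape(-1,2),54)-s["tool_pos"])@Q
    print(cv2.boundingRect(c),"x",T[:,0].min(),T[:,0].max(),"y",T[:,1].min(),T[:,1].max(),cv2.minAreaRect(T[:,:2].astype(np.float32)))
# profile of outline per row/column
for X in(30,20,0,-20,-30):
    sel=T[abs(T[:,0]-X)<1.5];print(X,sel[:,1].min().round(1),sel[:,1].max().round(1))
f=d["frame"][max(y-75,0):y+75,x-75:x+75,::-1]
cv2.imwrite("pics/w7c.png",cv2.resize(f,(600,600),interpolation=cv2.INTER_CUBIC));print(max(y-75,0),x-75)
E
```

```text
[505.90744661 279.23892948 187.77691908] 0.5167342593825756
expect [253.42279983 183.08972782]
(226, 135, 56, 87) x -40.924605094332456 47.605589958239264 y -27.330231747930938 27.163426648170567 ((3.286510467529297, -0.024608612060546875), (88.74437713623047, 54.0797004699707), 0.382361501455307)
30 -26.6 27.1
20 -26.9 26.3
0 -26.4 26.8
-20 -26.9 26.4
-30 -27.2 26.7
108 178
```

The head is centred under the tool: width 54 mm, skew 0.4°, centre about +0.7 mm in x. I'll go down and grip.

Request:
send_rows --commands '[{"claw": 0,"travel": [0.7,0,40],"twist": 0.3},{"claw": 0,"travel": [0.7,0,75],"twist": 0.3},{"claw": 0,"travel": [0.7,0,100],"twist": 0.3},{"claw": 0,"travel": [0.7,0,120],"twist": 0.3},{"claw": 0,"travel": [0.7,0,135],"twist": 0.3},{"claw": 0,"travel": [0.7,0,148],"twist": 0.3},{"claw": 0,"travel": [0.7,0,156],"twist": 0.3},{"claw": 0,"travel": [0.7,0,161],"twist": 0.3},{"claw": 0,"travel": [0.7,0,164],"twist": 0.3},{"claw": 0,"travel": [0.7,0,164],"twist": 0.3}]'

```text
clock: 11.65
tool_pos: [505.2, 280.0, 23.6]
eef_rot: [-0.0, 0.249, 0.969, -0.0]
wrist_force: [0.2, -1.6, 0.3]
gripper_width: 85.6
finger_force: 0.0
```

Request:
send_rows --commands '[{"claw": 0.15,"travel": [0,0,0],"twist": 0},{"claw": 0.3,"travel": [0,0,0],"twist": 0},{"claw": 0.5,"travel": [0,0,0],"twist": 0},{"claw": 0.7,"travel": [0,0,0],"twist": 0},{"claw": 1,"travel": [0,0,0],"twist": 0},{"claw": 1,"travel": [0,0,0],"twist": 0},{"claw": 1,"travel": [0,0,0],"twist": 0},{"claw": 1,"travel": [0,0,0],"twist": 0}]' --grip_force 50

```text
clock: 12.32
tool_pos: [505.6, 280.3, 24.6]
eef_rot: [0.001, 0.249, 0.969, 0.001]
wrist_force: [-1.3, -0.1, 6.8]
gripper_width: 53.3
finger_force: 53.8
```

Request:
send_rows --commands '[{"claw": 1,"travel": [0,0,-8],"twist": 0},{"claw": 1,"travel": [0,0,-20],"twist": 0},{"claw": 1,"travel": [0,0,-40],"twist": 0},{"claw": 1,"travel": [0,0,-70],"twist": 0},{"claw": 1,"travel": [0,0,-100],"twist": 0},{"claw": 1,"travel": [0,0,-130],"twist": 0},{"claw": 1,"travel": [0,0,-145],"twist": 0},{"claw": 1,"travel": [0,0,-145],"twist": 0},{"claw": 1,"travel": [0,0,-145],"twist": 0}]'

```text
clock: 13.07
tool_pos: [505.1, 279.9, 169.3]
eef_rot: [0.0, 0.249, 0.969, 0.0]
wrist_force: [0.4, -1.6, -2.8]
gripper_width: 53.2
finger_force: 53.2
```

```bash
python3 - <<'E'
from h import *
import pickle
d=cam("wrist");pickle.dump(d,open("w8.pkl","wb"));s=robot.sense();Q=q(s["eef_rot"]);print(s["tool_pos"],s["gripper_width"])
z=s["tool_pos"][2]+54-24.6
g=cv2.GaussianBlur(d["frame"],(3,3),0).astype(float);rg=g[...,0]/(g[...,1]+1)
# expected far edge columns: body front edge at tool x=42
for X in (-20,-12,0,12,20):
    l=[s["tool_pos"]+Q@np.array([u,X,s["tool_pos"][2]-z]) for u in np.arange(30,75,.5)]
    p=proj(d,l);v=[g[int(round(b)),int(round(a))].round(0).tolist() for a,b in p]
    r=np.array([rg[int(round(b)),int(round(a))] for a,b in p]);V=np.array([sum(t)/3 for t in v])
    k=np.where(r>.93)[0];print(X,"last nongreen x",30+.5*k.max() if len(k) else None,"grad at",30+.5*np.argsort(-abs(np.diff(V)))[:3])
a=np.radians(17.5);t=np.array([578.3,26.5,150]);print(rel(t,a+np.pi/2),s["joints"])
f=d["frame"][100:330,120:400,::-1]
cv2.imwrite("pics/w8c.png",cv2.resize(f,(780,640)))
E
```

```text
[504.45751871 279.54287584 168.03406868] 53.325139598263156
-20 last nongreen x 45.0 grad at [45.  45.5 39.5]
-12 last nongreen x 46.0 grad at [39.5 52.5 52. ]
0 last nongreen x 48.0 grad at [41.5 52.5 45.5]
12 last nongreen x 46.0 grad at [45.5 39.5 46. ]
20 last nongreen x 45.5 grad at [45.5 39.5 45. ]
(array([-186.6, -186.1,   18.1]), np.float64(-46.30301427465547)) [-0.53763036  0.48584688 -0.01649997  1.72333707  0.00960167  0.93360632
  0.51014665]
```

Request:
send_rows --commands '[{"claw": 1,"travel": [-185,-187.3,0],"twist": -46.3},{"claw": 1,"travel": [-185,-187.3,0],"twist": -46.3},{"claw": 1,"travel": [-185,-187.3,0],"twist": -46.3},{"claw": 1,"travel": [-185,-187.3,0],"twist": -46.3},{"claw": 1,"travel": [-185,-187.3,0],"twist": -46.3},{"claw": 1,"travel": [-185,-187.3,0],"twist": -46.3},{"claw": 1,"travel": [-185,-187.3,0],"twist": -46.3},{"claw": 1,"travel": [-185,-187.3,20],"twist": -46.3},{"claw": 1,"travel": [-185,-187.3,40],"twist": -46.3},{"claw": 1,"travel": [-185,-187.3,50],"twist": -46.3}]'

```text
clock: 13.95
tool_pos: [574.7, 25.7, 114.8]
eef_rot: [-0.003, -0.152, 0.988, 0.0]
wrist_force: [-0.1, 0.3, -1.8]
gripper_width: 53.2
finger_force: 53.3
```

Request:
send_rows --commands '[{"claw": 1,"travel": [0,0,5],"twist": 0},{"claw": 1,"travel": [0,0,5],"twist": 0},{"claw": 1,"travel": [0,0,5],"twist": 0},{"claw": 1,"travel": [0,0,5],"twist": 0},{"claw": 1,"travel": [0,0,5],"twist": 0}]'

```text
clock: 14.37
tool_pos: [577.5, 27.0, 114.6]
eef_rot: [0.001, -0.152, 0.988, -0.0]
wrist_force: [0.0, 0.8, -2.4]
gripper_width: 53.1
finger_force: 53.3
```

```bash
python3 - <<'E'
from h import *
import pickle
d=cam("wrist");pickle.dump(d,open("w9.pkl","wb"));s=robot.sense();Q=q(s["eef_rot"]);print(s["tool_pos"],s["gripper_width"],s["finger_force"])
a=np.radians(17.5);print(rel((576.3,26.2,50.6),a+np.pi/2))
f=d["frame"][100:310,120:390,::-1]
f=cv2.resize(f,(780,600),interpolation=cv2.INTER_CUBIC);cv2.imwrite("pics/w9c.png",f)
E
```

```text
[577.46700067  26.97194621 114.55700561] 53.35429266070723 53.28757166862488
(array([ 1.4, -0.4, 64. ]), np.float64(0.019137173083180414))
```

Request:
send_rows --commands '[{"claw": 1,"travel": [1.2,-0.5,10],"twist": 0},{"claw": 1,"travel": [1.2,-0.5,20],"twist": 0},{"claw": 1,"travel": [1.2,-0.5,30],"twist": 0},{"claw": 1,"travel": [1.2,-0.5,36],"twist": 0},{"claw": 1,"travel": [1.2,-0.5,41],"twist": 0},{"claw": 1,"travel": [1.2,-0.5,46],"twist": 0},{"claw": 1,"travel": [1.2,-0.5,51],"twist": 0},{"claw": 1,"travel": [1.2,-0.5,55],"twist": 0},{"claw": 1,"travel": [1.2,-0.5,55],"twist": 0}]'

```text
clock: 15.17
tool_pos: [575.8, 25.9, 57.9]
eef_rot: [-0.0, -0.152, 0.988, 0.0]
wrist_force: [0.9, 0.0, -2.4]
gripper_width: 52.9
finger_force: 53.3
```

Request:
send_rows --commands '[{"claw": 1,"travel": [0,0,2],"twist": 0},{"claw": 1,"travel": [0,0,4],"twist": 0},{"claw": 1,"travel": [0,0,5.5],"twist": 0},{"claw": 1,"travel": [0,0,6.5],"twist": 0},{"claw": 1,"travel": [0,0,7.5],"twist": 0},{"claw": 1,"travel": [0,0,7.5],"twist": 0}]'

```text
clock: 15.67
tool_pos: [575.9, 25.8, 51.1]
eef_rot: [-0.0, -0.152, 0.988, -0.0]
wrist_force: [0.0, -0.2, -1.6]
gripper_width: 53.2
finger_force: 53.3
```

Request:
send_rows --commands '[{"claw": 1,"travel": [0,0,0.7],"twist": 0},{"claw": 1,"travel": [0,0,1.3],"twist": 0},{"claw": 1,"travel": [0,0,1.3],"twist": 0},{"claw": 1,"travel": [0,0,1.3],"twist": 0}]'

```text
clock: 16.0
tool_pos: [576.0, 25.8, 50.6]
eef_rot: [0.0, -0.152, 0.988, -0.0]
wrist_force: [-2.6, 0.1, 5.0]
gripper_width: 53.4
finger_force: 54.0
```

Contact: the force has gone from -2.4 to +5 N at the expected height, so the head is seated. I'll release it.

Request:
send_rows --commands '[{"claw": 0.3,"travel": [0,0,0],"twist": 0},{"claw": 0.1,"travel": [0,0,0],"twist": 0},{"claw": 0,"travel": [0,0,0],"twist": 0},{"claw": 0,"travel": [0,0,0],"twist": 0},{"claw": 0,"travel": [0,0,0],"twist": 0},{"claw": 0,"travel": [0,0,0],"twist": 0},{"claw": 0,"travel": [0,0,0],"twist": 0}]'

```text
clock: 16.58
tool_pos: [576.0, 25.8, 49.8]
eef_rot: [-0.0, -0.152, 0.988, -0.0]
wrist_force: [-0.2, -0.3, 0.0]
gripper_width: 85.6
finger_force: 0.0
```

Request:
send_rows --commands '[{"claw": 0,"travel": [0,0,-10],"twist": 0},{"claw": 0,"travel": [0,0,-40],"twist": 0},{"claw": 0,"travel": [0,0,-80],"twist": 0},{"claw": 0,"travel": [0,0,-120],"twist": 0},{"claw": 0,"travel": [0,0,-140],"twist": 0},{"claw": 0,"travel": [0,0,-140],"twist": 0},{"claw": 0,"travel": [0,0,-140],"twist": 0}]'

```text
clock: 17.17
tool_pos: [576.7, 25.9, 191.9]
eef_rot: [0.002, -0.152, 0.988, -0.0]
wrist_force: [-0.8, 0.6, -0.2]
gripper_width: 85.6
finger_force: 0.0
```

```bash
python3 - <<'E'
from h import *
import pickle
d=cam("wrist");pickle.dump(d,open("w10.pkl","wb"));s=robot.sense();print(s["tool_pos"],s["joints"][6])
p=proj(d,[(577.5,26.5,80)])[0].astype(int);print(p)
x0,y0=p[0]-75,p[1]-70
cv2.imwrite("pics/w10c.png",cv2.resize(d["frame"][y0:y0+145,x0:x0+150,::-1],(600,580),interpolation=cv2.INTER_CUBIC));print(x0,y0)
E
```

```text
[575.77596585  25.75476363 190.35907759] 1.6715594693602305
[253 190]
178 120
```

View pics/w10c.png

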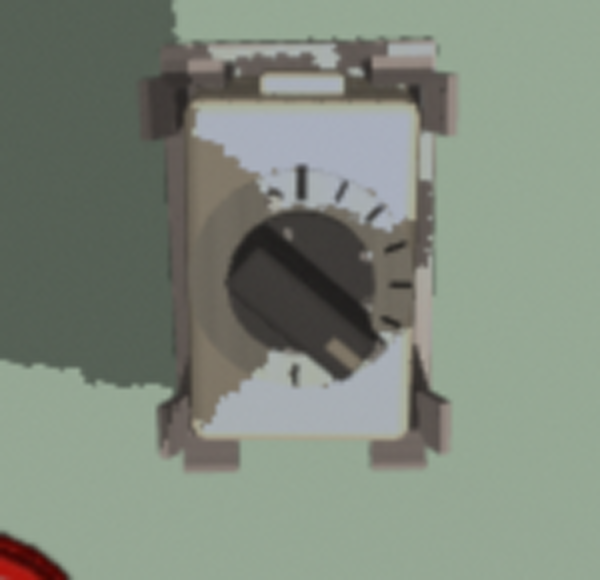

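The head sits squarely between the angles with its tab at the top. The bar's top runs from about (240,265) to (365,365), with the white pointer line at the lower right. Next I'll compute the dial axis and the bar's direction.

```bash
python3 - <<'E'
from h import *
import pickle
d=pickle.load(open("w10.pkl","rb"));s=robot.sense()
f=lambda p,z:toplane(d,(np.array(p,float)+.5)/4-.5+[178,120],z)[:,:2]
H=f([(188,100),(418,103),(410,437),(192,437)],80);c=H.mean(0);print("head",c,[np.linalg.norm(H[i]-H[(i+1)%4]).round(1) for i in range(4)])
for a,b in((0,3),(1,2)): v=H[b]-H[a];print("yaw",np.degrees(np.arctan2(v[1],v[0])))
B=f([(250,250),(385,348),(345,380),(230,285)],108);print("bar c",B.mean(0),[np.linalg.norm(B[i]-B[(i+1)%4]).round(1) for i in range(4)])
yy=[]
for a,b in((0,1),(3,2)): v=B[b]-B[a];yy.append(np.degrees(np.arctan2(v[1],v[0])))
print("pointer dir",yy,"dial",197.5-np.mean(yy))
for z in(130,84): print(rel((*c,z),np.radians(np.mean(yy)-90)),s["tool_pos"])
E
```

```text
head [576.28036033  25.70544959] [np.float64(51.2), np.float64(80.7), np.float64(53.0), np.float64(81.4)]
yaw 16.564766559775215
yaw 17.80483948126868
bar c [576.88926158  26.14525998] [np.float64(35.4), np.float64(11.0), np.float64(32.0), np.float64(8.6)]
pointer dir [np.float64(70.38759159337121), np.float64(66.34534828303549)] dial 129.13353006179665
(array([-0.4, -0.2, 60.4]), np.float64(-50.87566783023786)) [575.77596585  25.75476363 190.35907759]
(array([ -0.4,  -0.2, 106.4]), np.float64(-50.87566783023786)) [575.77596585  25.75476363 190.35907759]
```

Bar is 34×10 mm and centred on the head. The dial is about 129° (2.25 rad). I'll turn the tool +129° so that a single grip can bring it home.

Request:
send_rows --commands '[{"claw": 0,"travel": [-0.6,0,0],"twist": 65},{"claw": 0,"travel": [-0.6,0,0],"twist": 65},{"claw": 0,"travel": [-0.6,0,0],"twist": 65},{"claw": 0,"travel": [-0.6,0,0],"twist": 65},{"claw": 0,"travel": [-0.6,0,0],"twist": 65},{"claw": 0,"travel": [-0.6,0,0],"twist": 65},{"claw": 0,"travel": [-0.6,0,0],"twist": 65},{"claw": 0,"travel": [-0.6,0,0],"twist": 65},{"claw": 0,"travel": [-0.6,0,0],"twist": 65},{"claw": 0,"travel": [-0.6,0,0],"twist": 65}]'

```text
clock: 18.05
tool_pos: [575.5, 26.1, 188.3]
eef_rot: [-0.001, 0.405, 0.914, -0.001]
wrist_force: [0.1, -0.3, -0.3]
gripper_width: 85.2
finger_force: 0.0
```

Request:
send_rows --commands '[{"claw": 0,"travel": [0,0,0],"twist": 64},{"claw": 0,"travel": [0,0,0],"twist": 64},{"claw": 0,"travel": [0,0,0],"twist": 64},{"claw": 0,"travel": [0,0,0],"twist": 64},{"claw": 0,"travel": [0,0,0],"twist": 64},{"claw": 0,"travel": [0,0,0],"twist": 64},{"claw": 0,"travel": [0,0,0],"twist": 64},{"claw": 0,"travel": [0,0,0],"twist": 64},{"claw": 0,"travel": [0,0,0],"twist": 64},{"claw": 0,"travel": [0,0,0],"twist": 64}]'

```text
clock: 18.88
tool_pos: [575.8, 26.1, 188.7]
eef_rot: [-0.0, 0.827, 0.562, -0.001]
wrist_force: [0.7, -0.1, 0.9]
gripper_width: 85.0
finger_force: 0.0
```

```bash
python3 - <<'E'
from h import *
print(rel((576.6,25.9,86),np.radians(68.4-90)),robot.sense()["joints"][6])
E
```

```text
(array([  0.2,   1. , 102.7]), np.float64(0.007345658592313953)) -0.2527826611031067
```

Request:
send_rows --commands '[{"claw": 0,"travel": [0.2,0.8,35],"twist": 0},{"claw": 0,"travel": [0.2,0.8,60],"twist": 0},{"claw": 0,"travel": [0.2,0.8,80],"twist": 0},{"claw": 0,"travel": [0.2,0.8,92],"twist": 0},{"claw": 0,"travel": [0.2,0.8,100],"twist": 0},{"claw": 0,"travel": [0.2,0.8,103],"twist": 0},{"claw": 0,"travel": [0.2,0.8,103],"twist": 0}]'

```text
clock: 19.47
tool_pos: [577.0, 25.8, 86.2]
eef_rot: [-0.0, 0.826, 0.564, -0.001]
wrist_force: [0.7, -0.5, 0.5]
gripper_width: 85.2
finger_force: 0.0
```

Request:
send_rows --commands '[{"claw": 0.3,"travel": [0,0,0],"twist": 0},{"claw": 0.6,"travel": [0,0,0],"twist": 0},{"claw": 0.75,"travel": [0,0,0],"twist": 0},{"claw": 0.85,"travel": [0,0,0],"twist": 0},{"claw": 1,"travel": [0,0,0],"twist": 0},{"claw": 1,"travel": [0,0,0],"twist": 0},{"claw": 1,"travel": [0,0,0],"twist": 0},{"claw": 1,"travel": [0,0,0],"twist": 0},{"claw": 1,"travel": [0,0,0],"twist": 0}]' --grip_force 30

```text
clock: 20.22
tool_pos: [577.5, 26.0, 87.2]
eef_rot: [0.0, 0.827, 0.563, 0.0]
wrist_force: [-1.1, 0.7, 5.4]
gripper_width: 11.3
finger_force: 33.2
```

```bash
python3 - <<'E'
from h import *
s=robot.sense();print(s["wrist_force"],s["torque"],s["gripper_width"],s["tool_pos"])
E
```

```text
[-1.10754479  0.65244615  5.38866433] [ 0.04250962  0.21815968 -0.02064389] 11.27004202322495 [577.49458962  25.96743385  87.2316308 ]
```

Request:
send_rows --commands '[{"claw": 1,"travel": [0,0,0],"twist": -3},{"claw": 1,"travel": [0,0,0],"twist": -9},{"claw": 1,"travel": [0,0,0],"twist": -15},{"claw": 1,"travel": [0,0,0],"twist": -21},{"claw": 1,"travel": [0,0,0],"twist": -27},{"claw": 1,"travel": [0,0,0],"twist": -33},{"claw": 1,"travel": [0,0,0],"twist": -39},{"claw": 1,"travel": [0,0,0],"twist": -45},{"claw": 1,"travel": [0,0,0],"twist": -51},{"claw": 1,"travel": [0,0,0],"twist": -55}]'

```text
clock: 21.05
tool_pos: [577.8, 26.0, 87.2]
eef_rot: [0.0, 0.471, 0.882, 0.0]
wrist_force: [-0.4, -0.4, 3.7]
gripper_width: 11.4
finger_force: 33.1
```

```bash
python3 - <<'E'
from h import *
s=robot.sense();Q=q(s["eef_rot"]);print(s["wrist_force"],s["torque"],s["gripper_width"],s["tool_pos"],np.degrees(np.arctan2(Q[1,1],Q[0,1])))
E
```

```text
[-0.41369534 -0.35019494  3.70453388] [ 0.12027192  0.07529493 -0.00457344] 11.362869350964015 [577.76712073  25.99152744  87.21860949] 33.80919168452333
```

Request:
send_rows --commands '[{"claw": 1,"travel": [0,0,0],"twist": -4},{"claw": 1,"travel": [0,0,0],"twist": -10},{"claw": 1,"travel": [0,0,0],"twist": -16},{"claw": 1,"travel": [0,0,0],"twist": -22},{"claw": 1,"travel": [0,0,0],"twist": -28},{"claw": 1,"travel": [0,0,0],"twist": -34},{"claw": 1,"travel": [0,0,0],"twist": -40},{"claw": 1,"travel": [0,0,0],"twist": -46},{"claw": 1,"travel": [0,0,0],"twist": -52},{"claw": 1,"travel": [0,0,0],"twist": -55}]'

```text
clock: 21.88
tool_pos: [577.9, 26.3, 87.2]
eef_rot: [0.001, 0.01, 1.0, 0.0]
wrist_force: [-0.3, 1.3, 3.6]
gripper_width: 11.3
finger_force: 33.1
```

```bash
python3 - <<'E'
from h import *
s=robot.sense();Q=q(s["eef_rot"]);print(s["wrist_force"],s["torque"],s["gripper_width"],s["tool_pos"],np.degrees(np.arctan2(Q[1,1],Q[0,1])),s["joints"][6])
E
```

```text
[-0.34397252  1.30012099  3.57221056] [0.24296568 0.00329552 0.00077813] 11.256692090244458 [577.91402334  26.27685926  87.21329986] 88.83235386933391 1.2849681819710148
```

Request:
send_rows --commands '[{"claw": 1,"travel": [0,0,0],"twist": -4},{"claw": 1,"travel": [0,0,0],"twist": -8},{"claw": 1,"travel": [0,0,0],"twist": -12},{"claw": 1,"travel": [0,0,0],"twist": -15},{"claw": 1,"travel": [0,0,0],"twist": -17},{"claw": 1,"travel": [0,0,0],"twist": -17}]'

```text
clock: 22.38
tool_pos: [577.9, 26.4, 87.2]
eef_rot: [0.001, -0.136, 0.991, 0.0]
wrist_force: [0.5, 1.3, 3.4]
gripper_width: 11.6
finger_force: 33.2
```

```bash
cat > t.py <<'E'
from h import *
s=robot.sense();Q=q(s["eef_rot"]);print(s["wrist_force"],s["torque"],s["gripper_width"],s["tool_pos"],np.degrees(np.arctan2(Q[1,1],Q[0,1])),s["effort"][6])
E
python3 t.py
```

```text
[0.45328014 1.34744808 3.42715202] [ 0.32790781 -0.08631598  0.02857265] 11.551109937317223 [577.89755719  26.38227823  87.19134516] 105.59198280675508 0.5205242335796356
```

Request:
send_rows --commands '[{"claw": 1,"travel": [0,0,0],"twist": -1},{"claw": 1,"travel": [0,0,0],"twist": -2},{"claw": 1,"travel": [0,0,0],"twist": -2}]'

```text
clock: 22.63
tool_pos: [577.9, 26.4, 87.2]
eef_rot: [0.001, -0.153, 0.988, 0.0]
wrist_force: [1.0, 2.4, 4.3]
gripper_width: 11.2
finger_force: 33.3
```

```bash
python3 t.py
```

```text
[0.97317724 2.39671891 4.28842609] [ 0.43552209 -0.10723523 -0.04185829] 11.18171485155954 [577.87200582  26.37365544  87.18355464] 107.56431014245341 0.2807419002056122
```

Request:
send_rows --commands '[{"claw": 1,"travel": [0,0,0],"twist": -1},{"claw": 1,"travel": [0,0,0],"twist": -2},{"claw": 1,"travel": [0,0,0],"twist": -2}]'

```text
clock: 22.88
tool_pos: [577.8, 26.0, 87.2]
eef_rot: [0.001, -0.17, 0.985, -0.0]
wrist_force: [0.3, 2.5, 5.5]
gripper_width: 11.4
finger_force: 33.4
```

```bash
python3 t.py
```

```text
[0.2686086  2.54983722 5.51574322] [ 0.40105215 -0.04738132 -0.05823755] 11.371357809606678 [577.81381134  26.0196484   87.21571242] 109.54913530252337 0.2996979933232069
```

Request:
send_rows --commands '[{"claw": 1,"travel": [0,0,0],"twist": -1},{"claw": 1,"travel": [0,0,0],"twist": -2},{"claw": 1,"travel": [0,0,0],"twist": -2}]'

```text
clock: 23.13
tool_pos: [578.0, 26.3, 87.2]
eef_rot: [0.001, -0.187, 0.982, 0.0]
wrist_force: [1.8, 2.3, 5.8]
gripper_width: 11.4
finger_force: 33.7
```

```bash
python3 t.py
```

```text
[1.76910387 2.33708947 5.82586824] [ 0.41849415 -0.22202132 -0.27699593] 11.417962573496725 [578.0197818   26.26929581  87.22505489] 111.5189515449778 0.5428434535861015
```

The torque has jumped to -0.28 Nm, so the pointer is at its stop. I'll let go, retreat and check.

Request:
send_rows --commands '[{"claw": 0.8,"travel": [0,0,0],"twist": 0},{"claw": 0.5,"travel": [0,0,0],"twist": 0},{"claw": 0.2,"travel": [0,0,0],"twist": 0},{"claw": 0,"travel": [0,0,0],"twist": 0},{"claw": 0,"travel": [0,0,0],"twist": 0},{"claw": 0,"travel": [0,0,0],"twist": 0}]'

```text
clock: 23.63
tool_pos: [577.1, 25.7, 86.7]
eef_rot: [-0.0, -0.186, 0.982, -0.0]
wrist_force: [0.5, 0.4, -0.9]
gripper_width: 76.7
finger_force: 0.0
```

Request:
send_rows --commands '[{"claw": 0,"travel": [0,0,-20],"twist": 0},{"claw": 0,"travel": [0,0,-50],"twist": 0},{"claw": 0,"travel": [0,0,-80],"twist": 0},{"claw": 0,"travel": [0,0,-105],"twist": 0},{"claw": 0,"travel": [0,0,-105],"twist": 0},{"claw": 0,"travel": [0,0,-105],"twist": 0},{"claw": 0,"travel": [0,0,-105],"twist": 0}]'

```text
clock: 24.22
tool_pos: [576.9, 25.7, 191.3]
eef_rot: [-0.0, -0.186, 0.982, -0.0]
wrist_force: [0.1, 0.3, -0.3]
gripper_width: 85.5
finger_force: 0.0
```

```bash
python3 - <<'E'
from h import *
import pickle
d=cam("wrist");pickle.dump(d,open("w11.pkl","wb"));s=robot.sense();Q=q(s["eef_rot"]);print(s["tool_pos"],s["wrist_force"])
g=cv2.cvtColor(d["frame"],cv2.COLOR_RGB2GRAY)
# top-of-head rectified sampling in holder frame: dark pixels near the dial at bar-top height
a=np.radians(17.5);X=np.array([np.cos(a),np.sin(a),0]);Y=np.array([-X[1],X[0],0]);c=np.array([576.6,26,0])
u=np.arange(-50,51,1.);
for z in(108,80):
    G=np.array([c+[0,0,z]+i*X+j*Y for i in u for j in u]);p=proj(d,G).astype(np.float32).reshape(101,101,2)
    im=cv2.remap(g,p[...,0],p[...,1],cv2.INTER_LINEAR)
    print("z",z)
    for i in range(22,80,3): print(int(u[i]),' '.join(f"{int(v):3d}" for v in im[i,20:81:3]))
E
```

```text
[576.61733312  25.6575722  190.81813638] [ 0.17515683 -1.0438466  -0.30977455]
z 108
-28  91  91 111 120 120 121 115 168 159  58 117 173 102 161 174 175 174 115 105 160 160
-25  91  92 110 122 120 103 104 102 102 116 125 144 100 171 171 172 173 128 120 160 160
-22  91  92 108 120 107 103 103 101 108  64  66  90 108 110  82 152 120  93  94 160 160
-19  92  92 107 108 107 103 101  55  34  35  35  35  59  95 103 109 110  94  92 160 160
-16  92  91 105 102 106 103  62  59  43  49  55  47  60  61 157 108  51  93 105 160 160
-13  92  91 102 102 105  82  60  59  55  82  90  55  59  60  78 109 107 101 159 160 159
-10  92  91 102 102 106  64  60  59  54  78 100  57  59  60  60 107 106 108 166 159 160
-7  91  90 102 101 105  61  59  60  55  73  81  57  58  60  62 104  64  79 165 158 160
-4  89  90 100 102 105  60  60  60  53  60  60  58  57  60  94 107 105 106 162 159 160
-1  90  90  98 102 104  69  60  59  51  60  59  58  57  60  64 113  98 105 161 158 160
2  91  89  92 102 104  99  59  59  50  60  60  58  54  59 139 172 113 157 159 157 159
5  90  89  89 108 103 103  90  59  49  59  59  59  5
[... 1777 characters left out ...]
4 157
8  90  85 103 102 104  59  59  59  51  59  60  60  51  59  60  74 121  93 105 149 150
11  89  84 103 101 105  76  60  60  50  60  59  59  50  59  59 164 172 106 154 145 143
14  88  84 110 101 105 101  70  59  49  59  59  59  51  63 113 168 172 167 172 157 159
17  87  80 111 107 105 102 101  85  54  58  60  58  58 163 172  97 166 172 172 149 153
20  87  56 110 118 108 103 100 120 107  59  60  58  58 167 172 171 170 173 172 130 144
23  84  52 109 118 118 112 120 168 122  59  58  59  52 106 171 173 172 173 172  96 137
26  75  48 107 118 118 126 172 172 141  62  65  90  84 167 174 173 174 174 173 107 146
29  57  47 105 118 136 168 173 173 173 159 165 170 170 173 173 173 173 173 173 126  70
```

The bar now lies along the head's long axis with the white line at the front end. I'll fit the angles of the bar and the head to check the remainder.

```bash
python3 - <<'E'
from h import *
import pickle
d=pickle.load(open("w11.pkl","rb"))
g=cv2.cvtColor(d["frame"],cv2.COLOR_RGB2GRAY)
a=np.radians(17.5);X=np.array([np.cos(a),np.sin(a),0]);Y=np.array([-X[1],X[0],0]);c=np.array([576.6,26,0])
r=.25
def rect(z,h):
    u=np.arange(-h,h+r/2,r);G=c+[0,0,z]+u[:,None,None]*X+u[None,:,None]*Y
    p=proj(d,G).astype(np.float32).reshape(len(u),len(u),2);return u,cv2.remap(g,p[...,0],p[...,1],cv2.INTER_CUBIC).astype(float)
def edge(u,im,i0,i1,j0,j1,axis=0):
    P=[]
    for i in np.arange(i0,i1,.5):
        k=int(round((i-u[0])/r));J=(u>=j0)&(u<=j1);row=(im[k] if axis==0 else im[:,k])[J]
        gr=abs(np.gradient(cv2.GaussianBlur(row.reshape(1,-1),(9,1),0)[0]));w=gr**4;P.append((i,(w*u[J]).sum()/w.sum()))
    P=np.array(P);f=np.polyfit(P[:,0],P[:,1],1);e=P[:,1]-np.polyval(f,P[:,0]);k=abs(e)<1;f=np.polyfit(P[k,0],P[k,1],1)
    return np.degrees(np.arctan(f[0])).round(2),f[1].round(2),e.std().round(2)
u,im=rect(80,50)
print("head left",edge(u,im,-20,20,-31,-23),"right",edge(u,im,5,35,21,31))
print("head back",edge(u,im,-18,18,36,46,1),"front",edge(u,im,-18,18,-46,-36,1))
u,im=rect(108,40)
for j in((-9,-4.5),(3,8)):print("bar",edge(u,im,-12,4,*j))
sub=((im>68)&(abs(u)[None,:]<5)&(u[:,None]>-15)&(u[:,None]<-4)).astype(np.uint8)
ct=max(cv2.findContours(sub,cv2.RETR_EXTERNAL,cv2.CHAIN_APPROX_NONE)[0],key=cv2.contourArea)
print("line centre (Y,X), size",[ (np.array(x)*r).round(2) for x in cv2.minAreaRect(ct)[:2]],cv2.minAreaRect(ct)[2], "off",u[0])
E
```

```text
head left (np.float64(2.3), np.float64(-26.67), np.float64(0.2)) right (np.float64(2.22), np.float64(25.94), np.float64(0.86))
head back (np.float64(-3.45), np.float64(40.14), np.float64(0.28)) front (np.float64(-2.02), np.float64(-41.52), np.float64(0.41))
bar (np.float64(2.16), np.float64(-6.48), np.float64(0.1))
bar (np.float64(1.93), np.float64(5.27), np.float64(0.19))
line centre (Y,X), size [array([38.88, 29.38]), array([8.25, 4.25])] 90.0 off -40.0
```

The bar matches the head's yaw to within about 0.5°. The head is about 2.3° off the holder's direction (limit 6.9°) and within 1 mm of centre, so I'm handing it in.

```bash
python3 -c "
from cell import robot
print(robot.finish_job())"
```

```text
the job is handed in; nothing more can be done
None
```

The job is handed in at about 24 s of the 72 s allowed, with no verdict returned; by my last wrist-camera measurement, the cassette and head are seated in the holder and the dial is home at its zero stop (within about 0.5°).

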